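# Sort the bending formers back onto their rack

## Task

Bending is done: put the four formers back on the plywood rack, each at the station made for it, standing upright and fully down on the board. Each of the three grey pipes goes over the wooden peg that suits its bore (thickest peg for the widest pipe, thinnest peg for the narrowest), and the solid steel round goes into the wooden cup. Leave the finished sheet-metal letter L and the iron weight beside the rack where they are.

Things in the scene. Friction and masses are not known exactly. Their poses are not given: they have to be found in the camera images.
- former_65_mid (a point): The widest grey plastic pipe: 65 mm outside diameter, 140 mm tall, open bore 57 mm wide (55 mm in the clear), wall 4 mm, about 0.2 kg. Stands upright at the start; no feature in yaw. The point is on its axis, half-way up.
- former_47_mid (a point): The short, middling grey plastic pipe: 47 mm outside diameter, 91 mm tall, open bore 41 mm wide (39 mm in the clear), wall 3 mm, about 0.1 kg. Stands upright at the start; no feature in yaw. The point is on its axis, half-way up.
- former_32_mid (a point): The slender grey plastic pipe: 32 mm outside diameter, 150 mm tall, open bore 26 mm wide (24 mm in the clear), wall 3 mm, about 0.11 kg. Stands upright at the start; no feature in yaw. The point is on its axis, half-way up.
- steel_round_mid (a point): The solid bright steel round bar, no bore: 36 mm diameter, 80 mm tall, about 0.5 kg. Stands upright at the start; no feature in yaw. The point is on its axis, half-way up.
- peg_thick: Thickest wooden peg, 43 mm diameter, 48 mm high, rounded nose, black circle 65 mm wide drawn round it; for the 65 mm pipe; one of four stations in a row, 110 mm apart (order varies), fixed on the plywood rack: a board 124 x 460 mm, 18 mm thick, flat on the table. Origin: the station's centre on the board's upper face; x across the board, y along the row, z up.
- peg_middle: Middle wooden peg, 27 mm diameter, 48 mm high, rounded nose, black circle 47 mm wide drawn round it; for the 47 mm pipe; one of four stations in a row, 110 mm apart (order varies), fixed on the plywood rack: a board 124 x 460 mm, 18 mm thick, flat on the table. Origin: the station's centre on the board's upper face; x across the board, y along the row, z up.
- peg_thin: Thin wooden peg, 12 mm diameter, 48 mm high, rounded nose, black circle 32 mm wide drawn round it; for the 32 mm pipe; one of four stations in a row, 110 mm apart (order varies), fixed on the plywood rack: a board 124 x 460 mm, 18 mm thick, flat on the table. Origin: the station's centre on the board's upper face; x across the board, y along the row, z up.
- cup: Wooden cup for the steel round: a ring 68 mm outside, 52 mm inside diameter, 22 mm high; its floor is the board (black rubber disc); one of four stations in a row, 110 mm apart (order varies), fixed on the plywood rack: a board 124 x 460 mm, 18 mm thick, flat on the table. Origin: the station's centre on the board's upper face; x across the board, y along the row, z up.
- iron_weight_mid (a point): Dark cast-iron holding weight with a loop on top, 35 x 55 mm, 71 mm high with the loop, standing on the table beyond the left end of the rack; to be left alone. The point is on its upright axis, 24 mm above the table.
- letter_el_mid (a point): Finished L-shaped hollow letter of bright sheet strip, 151 x 111 mm, 40 mm high, lying loose on the table beyond the right end of the rack; to be left alone. The point is the centre of its outline, half-way up.
Mind the look-alikes: they are no part of the job. What is shaped like the part that bears former_65_mid but blue or green is not meant. Leave any turquoise look-alike of the part that bears steel_round_mid alone.

How it is judged:
At the end, for the whole second after the job is handed in: Each pipe stands over its own peg and the steel round in the cup: axis within 12 mm of the station's centre, foot within 6 mm of the board, upright within 0.08 rad, at rest; the letter L and the iron weight within 20 mm of where they were (horizontal distance between former_65_mid and peg_thick below 0.012 m and z of former_65_mid in the frame of peg_thick between 0.064 and 0.076 m and angle between each of former_65_mid, former_47_mid, former_32_mid, steel_round_mid's own z axis and vertical below 0.08 rad and linear speed of each of former_65, former_47, former_32, steel_round below 0.02 m/s and horizontal distance between former_47_mid and peg_middle below 0.012 m and z of former_47_mid in the frame of peg_middle between 0.0395 and 0.0515 m and horizontal distance between former_32_mid and peg_thin below 0.012 m and z of former_32_mid in the frame of peg_thin between 0.069 and 0.081 m and horizontal distance between steel_round_mid and cup below 0.012 m and z of steel_round_mid in the frame of cup between 0.034 and 0.046 m and distance of each of letter_el_mid, iron_weight_mid from where it was at the start of the episode below 0.02 m); the robot touches nothing.
It fails at once if the finished letter L was pushed more than 20 mm (distance of letter_el_mid from where it was at the start of the episode above 0.02 m).
It fails at once if the iron weight was pushed more than 20 mm (distance of iron_weight_mid from where it was at the start of the episode above 0.02 m).
It also fails if it takes over 104 s, if anything falls off the work surface, if the arm or the gripper's body presses on something with over 40 N, if the wrist force passes 120 N, or if a joint passes its speed limit or range.

## Robot

A 7-joint arm with a two-finger parallel gripper is mounted at the origin on a cart in front of the work surface, level with it; the furniture and walls round the work are solid. World frame = base frame: x ahead of the robot, y to its left, z up, the work surface at z = 0. Lengths are in m, angles in rad, forces in N, time in s.
With the tool pointing down it reaches from about 0.425 to 0.875 m from the base axis. Payload 4.7 kg.
Tool frame: the origin (TCP) lies at the very end of the fingers, on their centre line; the grasp point (between the pads) lies 19 mm behind it; z points along the fingers, y is the line along which they close (so a half turn about z gives the same grasp; the last joint's range is limited). The gripper opens to 87 mm and grips with 3 to 60 N. Pads are 19 mm wide; open, the fingers measure 117 mm over their backs; the gripper's body (75 mm by 190 mm) begins 51 mm behind the grasp point.
Start: joints at [1.188, 0.321, -0.07, 1.45, 0.023, 1.371, -0.057], TCP at [0.251, -0.6, 0.223] pointing down, gripper open.
Joint ranges: [-2.86, 2.86], [-0.3, 2.09], [-1.38, 1.24], [0.06, 2.45], [-1.56, 4.7], [0.09, 2.05], [-2.69, 2.69]. Speed limits (rad/s): [2.57, 2.57, 3.14, 3.14, 3.14, 3.14, 3.14].

## Interface

Orientations are given as a rotation vector (axis times angle).
In Python, from bench import ctrl gives the robot as it stands.
- The arm moves only by the shell command python3 -m jog 'ROWS' [FORCE]. ROWS is JSON, a list that holds one entry, the list of rows, each a list of 7 numbers: the shift along the tool's x, y, z in mm, then the turn, a rotation vector about the tool's x, y, z in degrees, then the finger opening in mm, from 0 to 87. A call has 1 to 10 rows; each row is the pose to reach, as a shift and turn from the pose commanded when the call began, along the tool's axes at that moment; what a row does not reach only later rows make up. A row lasts 1/10 s, in which the tool goes at most 50 mm and 8.59 degrees, less where a joint would pass 70% of its speed; a pose out of reach is approached as far as the arm can. A call with a gripper value outside its range is refused whole. The fingers move at their own pace and stop on an object; FORCE is the grip in N (left out, the last holds). Time passes only in rows, so rows that repeat a pose let the fingers close. It gives the time, the measured TCP pose, the force, the opening and the grip force at its end, in the units of the state.
- ctrl.get_state(): the state, without advancing time (a new reading comes with each control period).
- ctrl.get_image(name): name is "scene" or "top" or "wrist"; returns a dict with "image" (400x640x3 uint8, red, green, blue), "depth" (400x640 float32, m along the optical axis (not along the pixel's ray), 0 where there is no reading), "fov_y" (degrees; the focal length in pixels is half the picture's height over the tangent of half this angle, whatever the lens; pixels are square), "cx", "cy" (the principal point, pixels), "rvec" (rotation vector, rad) and "tvec" (3), from world to camera coordinates, as OpenCV has them. Camera axes: x right, y down, z forward; pixel columns grow to the right and rows downward; lengths in m; the calibration is good to about 2 mm. A picture is of the moment at which its call begins.
- ctrl.close_job(): hands the job in; it is judged then, once.
The state is a dict: "time": time; "joint_positions": joint angles; "qd": joint speeds; "joint_torque": joint torques, N m; "position": TCP position; "tool_rot": TCP orientation; "ft_force": force on the tool from outside, world axes, zero at the start; "torque": the same for the moment, N m; "grip_width": opening from 0.0 (shut) to 1.0 (fully open); "grip_force": force on a finger pad.
Only numpy, scipy, OpenCV 4.12 (cv2) and the standard library are available. Lean on these libraries where they do the work, as an engineer would, in place of code of your own. Each camera call takes 0.05 s, during which the arm holds its last target. There are 200 camera calls.

## Working session

There is one attempt and no reset: what is moved stays moved. The work goes in short steps, Python scripts to look and compute and a shell command to move; the robot and the scene stay as the last step left them, time stands still between calls to the robot, and variables do not carry over. Pictures are saved under pics/ and viewed, at most 14 in all, crops included, and the job is handed in when it is done.

```bash
ls; mkdir -p pics; cat > h.py <<'E'
import numpy as np, cv2
from bench import ctrl
def grab(n):
    d=ctrl.get_image(n); np.savez(f'{n}.npz',**d); return d
def pts(d):
    R=cv2.Rodrigues(np.array(d['rvec'],float))[0]; t=np.array(d['tvec'],float).ravel()
    h,w=d['depth'].shape; f=h/2/np.tan(np.radians(float(d['fov_y']))/2)
    v,u=np.mgrid[0:h,0:w]; z=d['depth']
    c=np.stack([(u-float(d['cx']))/f*z,(v-float(d['cy']))/f*z,z],-1)
    return (c-t)@R
def save(d,n): cv2.imwrite(f'pics/{n}.png',d['image'][:,:,::-1])
E
python3 - <<'E'
from h import *
for n in ('top','scene'):
    d=grab(n); save(d,n+'1')
    R=cv2.Rodrigues(np.array(d['rvec'],float))[0]
    print(n,-R.T@np.array(d['tvec']).ravel(),d['fov_y'],d['cx'],d['cy'])
print(ctrl.get_state())
E
```

```text
pics
top [ 0.35859039 -0.01683694  1.36035212] 56.15755398457629 317.93512662448614 198.43801348152118
scene [-0.20441022  0.41637716  0.97478717] 49.42571824338371 321.5394365220594 200.93319376231983
{'time': 0.1, 'joint_positions': array([ 1.18810402,  0.32175975, -0.07008354,  1.45156857,  0.02259558,
        1.37085224, -0.05686764]), 'qd': array([-5.66760350e-04, -7.56439011e-05,  6.73757571e-04, -1.98649262e-03,
       -1.06843547e-04, -7.61682844e-04,  8.53298453e-04]), 'joint_torque': array([ 2.27233013e-04, -4.92575347e+01, -4.06006509e-01, -3.13399315e+01,
       -6.43957802e-02,  3.94710456e-02,  3.80793585e-05]), 'position': array([ 0.25095274, -0.59903478,  0.22155603]), 'tool_rot': array([-3.07823796e+00, -6.18945276e-01,  6.99736120e-04]), 'ft_force': array([ 0.24881257, -0.1873074 , -0.58968851]), 'torque': array([-0.02828688,  0.02576083, -0.01794282]), 'grip_force': 0.0, 'grip_width': 1.0024977430473243}
```

View pics/top1.png

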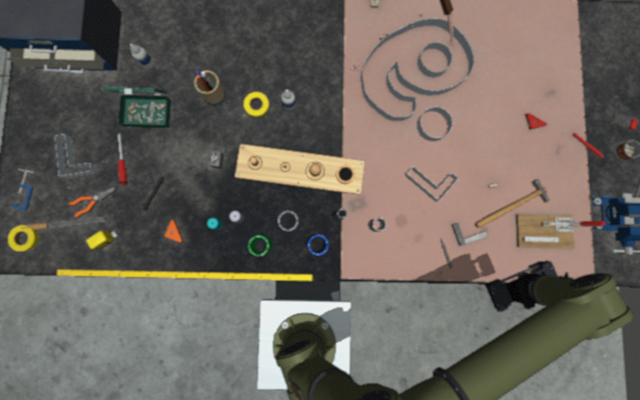

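View pics/scene1.png

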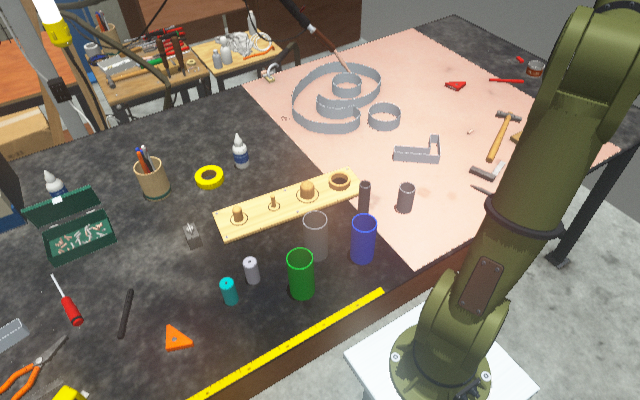

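The top view shows the grey 65 mm pipe at (288,220), with the blue (318,244) and green (259,244) pipes as decoys. The bright steel round is at (235,216), and the turquoise one at (212,223) is a decoy. The slender pipe is at (342,213) and the 47 mm pipe at (377,225). The rack stations from left to right are middle (255,163), thin (285,167), thick (315,170) and cup (345,174). I'll measure these and confirm them in a crop.

```bash
python3 - <<'E'
from h import *
d=dict(np.load('top.npz')); P=pts(d)
im=d['image'][130:270,195:400,::-1]; cv2.imwrite('pics/crop1.png',cv2.resize(im,None,fx=3.9,fy=3.9,interpolation=cv2.INTER_CUBIC))
def rep(n,u,v,r,zlo,zhi):
    w=P[v-r:v+r+1,u-r:u+r+1].reshape(-1,3); w=w[(w[:,2]>zlo)&(w[:,2]<zhi)]
    c,rad=cv2.minEnclosingCircle(w[:,:2].astype(np.float32)*1000)
    print(n,len(w),'mean',w.mean(0).round(4),'circ',np.round(c,1),round(rad,1),'zmax',w[:,2].max().round(4))
rep('65',288,220,16,.12,.16);rep('47',377,225,12,.075,.105);rep('32',342,213,10,.13,.165);rep('st',235,216,9,.07,.09)
rep('turq',212,223,9,.07,.09)
for n,u,v in(('mid',255,163),('thin',285,167),('thick',315,170)): rep(n,u,v,11,.05,.075)
rep('cup',345,174,13,.033,.048)
# rack board
w=P[135:200,225:375].reshape(-1,3); w=w[(w[:,2]>.012)&(w[:,2]<.024)]
print('board',len(w),w[:,2].mean()); r=cv2.minAreaRect(w[:,:2].astype(np.float32)*1000); print(r)
rep('weight',216,158,9,.03,.09); rep('L',432,183,28,.03,.05)
# scene
d=dict(np.load('scene.npz')); P=pts(d)
print('scene')
rep('65',316,222,16,.13,.16);rep('47',406,188,11,.083,.105);rep('32',364,184,9,.14,.165);rep('st',250,263,10,.074,.09)
E
```

```text
65 95 mean [0.427  0.0631 0.1376] circ [426.1  63. ] 32.3 zmax 0.1449
47 57 mean [ 0.4237 -0.2454  0.088 ] circ [ 423.5 -244.6] 23.5 zmax 0.0976
32 40 mean [ 0.4523 -0.1128  0.1458] circ [ 453.1 -112.4] 15.8 zmax 0.1544
st 93 mean [0.4406 0.2475 0.0796] circ [440.9 247.8] 17.8 zmax 0.085
turq 96 mean [0.4151 0.3214 0.0793] circ [414.9 321.8] 18.3 zmax 0.0869
mid 50 mean [0.639  0.1956 0.062 ] circ [640.9 196.4] 13.5 zmax 0.0691
thin 12 mean [0.6274 0.0873 0.0623] circ [628.4  87.4] 5.8 zmax 0.0678
thick 112 mean [ 0.6148 -0.022   0.0618] circ [615.8 -22.4] 21.5 zmax 0.072
cup 121 mean [ 0.6035 -0.1322  0.0396] circ [ 603.5 -130.6] 34.2 zmax 0.0456
board 3753 0.017957504409625916
((622.2374267578125, 32.548797607421875), (459.92645263671875, 124.77940368652344), 83.61613464355469)
weight 171 mean [0.6444 0.3319 0.0497] circ [645.7 333.6] 30.5 zmax 0.0727
L 141 mean [ 0.5804 -0.4458  0.0367] circ [ 604.  -443.8] 90.9 zmax 0.0481
scene
65 194 mean [0.4232 0.0616 0.137 ] circ [424.1  60.8] 34.0 zmax 0.1435
47 84 mean [ 0.4209 -0.2456  0.0886] circ [ 421.1 -246.8] 24.8 zmax 0.0942
32 79 mean [ 0.4498 -0.1133  0.1462] circ [ 451.3 -113.8] 18.0 zmax 0.1531
st 144 mean [0.4373 0.2466 0.0793] circ [439.4 246.2] 19.2 zmax 0.0845
```

View pics/crop1.png

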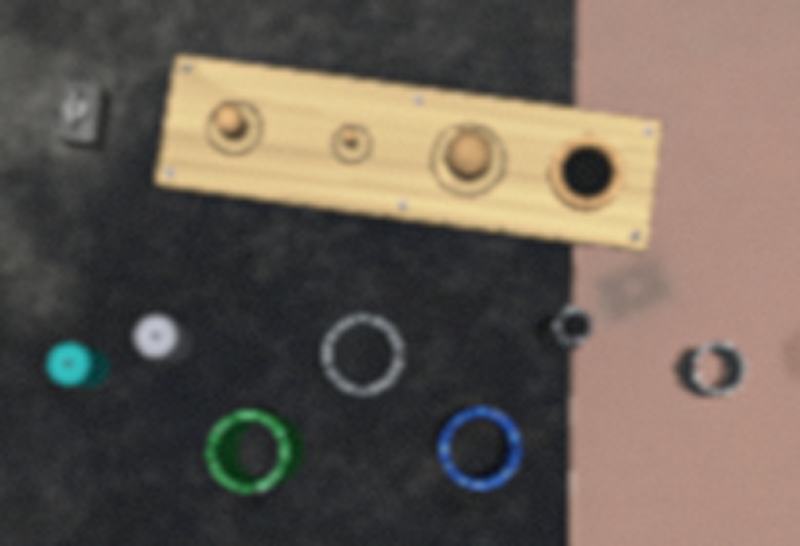

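Identities confirmed: the grey pipe at crop (363,354), the bright steel round at (156,336), the slender pipe at (572,326) and the short pipe at (714,368). Blue, green and turquoise stay untouched. Next is a helper that converts world targets to tool-frame rows.

```bash
cat > to.py <<'E'
import sys
from h import *
from scipy.spatial.transform import Rotation as R
s=ctrl.get_state(); r=R.from_rotvec(s['tool_rot'])
p=np.array(eval(sys.argv[1])); g=R.from_matrix(np.diag([1.,-1,-1]))
print('shift mm',(r.inv().apply(p-s['position'])*1000).round(1),'turn',(r.inv()*g).as_rotvec(True).round(2),'at',s['position'].round(4),s['time'],s['ft_force'].round(1),s['grip_width'].round(3))
E
python3 to.py '[.4225,-.2455,.22]'
```

```text
Traceback (most recent call last):
  File "to.py", line 6, in <module>
    print('shift mm',(r.inv().apply(p-s['position'])*1000).round(1),'turn',(r.inv()*g).as_rotvec(True).round(2),'at',s['position'].round(4),s['time'],s['ft_force'].round(1),s['grip_width'].round(3))
                                                                                                                                                                             ^^^^^^^^^^^^^^^^^^^^^
AttributeError: 'float' object has no attribute 'round'
```

```bash
sed -i "s/s\['grip_width'\].round(3)/round(s['grip_width'],3)/" to.py
python3 to.py '[.4225,-.2455,.22]'
```

```text
shift mm [ 294.9 -259.8    2. ] turn [-0.1   0.03 22.74] at [ 0.251  -0.599   0.2216] 0.1 [ 0.2 -0.2 -0.6] 1.002
```

```bash
python3 -m jog '[[[295,-260,2,0,0,22.7,87],[295,-260,2,0,0,22.7,87],[295,-260,2,0,0,22.7,87],[295,-260,2,0,0,22.7,87],[295,-260,2,0,0,22.7,87],[295,-260,2,0,0,22.7,87],[295,-260,2,0,0,22.7,87],[295,-260,2,0,0,22.7,87],[295,-260,2,0,0,22.7,87],[295,-260,2,0,0,22.7,87]]]' 15; python3 to.py '[.4225,-.2455,.045]'
```

```text
time: 1.1
position: [0.423, -0.2448, 0.2204]
tool_rot: [3.141, 0.005, -0.001]
ft_force: [-1.0, -0.1, -0.7]
grip_width: 1.001
grip_force: 0.0
shift mm [ -0.4   0.6 175.4] turn [0.03 0.03 0.2 ] at [ 0.423  -0.2448  0.2204] 1.1 [-1.  -0.1 -0.7] 1.001
```

```bash
cat >> h.py <<'E'
def rim(n,c,r,zlo,zhi,d=None):
    d=d or grab(n); P=pts(d).reshape(-1,3); k=(d['depth'].ravel()>0)&(np.hypot(P[:,0]-c[0],P[:,1]-c[1])<r)&(P[:,2]>zlo)&(P[:,2]<zhi); w=P[k]
    if len(w)<5: print(n,'few',len(w)); return
    A=np.c_[2*w[:,:2],np.ones(len(w))]; x=np.linalg.lstsq(A,(w[:,:2]**2).sum(1),rcond=None)[0]
    q,ra=cv2.minEnclosingCircle(w[:,:2].astype(np.float32)*1000)
    print(n,len(w),'fit',x[:2].round(4),'R',np.sqrt(x[2]+x[:2]@x[:2]).round(4),'circ',np.round(q,1),round(ra,1),'z',np.percentile(w[:,2],[5,50,95]).round(4))
E
python3 - <<'E'
from h import *
rim('wrist',(.4225,-.2455),.04,.083,.1)
d=dict(np.load('wrist.npz')); save(d,'w1'); R=cv2.Rodrigues(np.array(d['rvec'],float))[0]
print(-R.T@np.array(d['tvec']).ravel())
E
```

```text
wrist 628 fit [ 0.4228 -0.2431] R 0.0216 circ [ 422.3 -243.4] 23.5 z [0.0843 0.0901 0.0915]
[ 0.49868015 -0.24220207  0.38193495]
```

```bash
python3 -m jog '[[[0,1,50,0,0,0,87],[0,1,100,0,0,0,87],[0,1,135,0,0,0,87],[0,1,135,0,0,0,87]]]'
```

```text
time: 1.55
position: [0.4178, -0.2462, 0.0805]
tool_rot: [-3.136, 0.004, 0.015]
ft_force: [-0.3, 0.9, -0.4]
grip_width: 0.997
grip_force: 0.0
```

View pics/w1.png

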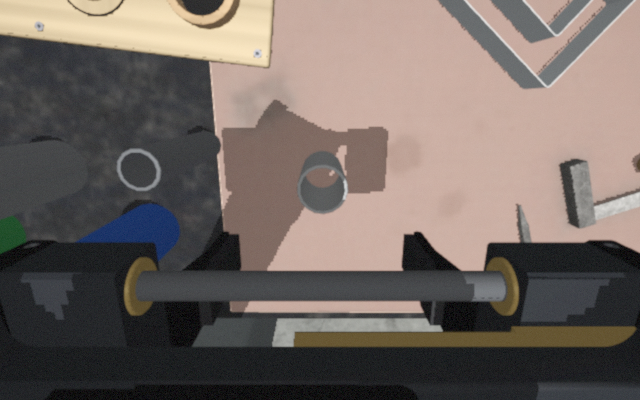

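The wrist view shows the 47 mm pipe's rim at (322,188) and puts it within 2 mm of the earlier fix. I'll go down and grip.

```bash
python3 -m jog '[[[0,-1,40,0,0,0,87],[0,-1,40,0,0,0,87],[0,-1,40,0,0,0,87],[0,-1,40,0,0,0,30],[0,-1,40,0,0,0,30],[0,-1,40,0,0,0,30],[0,-1,40,0,0,0,30],[0,-1,40,0,0,0,30]]]' 15; python3 to.py '[.6406,.1965,.22]'
```

```text
time: 2.35
position: [0.4229, -0.2458, 0.0459]
tool_rot: [3.141, 0.001, 0.001]
ft_force: [-0.5, 0.4, -0.2]
grip_width: 0.631
grip_force: 0.0
shift mm [ 218.  -442.1 -174.2] turn [ 0.02 -0.02  0.04] at [ 0.4229 -0.2458  0.0459] 2.35 [-0.5  0.4 -0.2] 0.631
```

```bash
python3 -m jog '[[[0,0,0,0,0,0,30],[0,0,0,0,0,0,30],[0,0,0,0,0,0,30],[0,0,0,0,0,0,30],[0,0,-50,0,0,0,30],[0,0,-100,0,0,0,30],[0,0,-140,0,0,0,30],[0,0,-175,0,0,0,30],[0,0,-175,0,0,0,30],[0,0,-175,0,0,0,30]]]' 15; python3 to.py '[.6406,.1965,.22]'
```

```text
time: 3.35
position: [0.4229, -0.2458, 0.2208]
tool_rot: [3.141, 0.001, 0.001]
ft_force: [-1.0, -0.0, -1.7]
grip_width: 0.518
grip_force: 15.0
shift mm [ 217.9 -442.2    0.7] turn [ 0.05 -0.05  0.04] at [ 0.4229 -0.2458  0.2208] 3.35 [-1.  -0.  -1.7] 0.518
```

```bash
python3 -m jog '[[[18,-37,0,0,0,0,30],[36,-73,0,0,0,0,30],[55,-110,0,0,0,0,30],[73,-147,0,0,0,0,30],[91,-184,0,0,0,0,30],[109,-221,0,0,0,0,30],[127,-258,0,0,0,0,30],[145,-295,0,0,0,0,30],[163,-332,0,0,0,0,30],[182,-369,0,0,0,0,30]]]'; python3 -m jog '[[[18,-36,0,0,0,0,30],[36,-72,0,0,0,0,30],[36,-73,0,0,0,0,30],[36,-73,0,0,0,0,30],[36,-73,0,0,0,0,30]]]'
python3 - <<'E'
from h import *
p=ctrl.get_state()['position']; print(p)
rim('top',p[:2],.03,.25,.285); rim('top',p[:2],.04,p[2]-.045+.06,p[2]-.045+.1); rim('scene',p[:2],.035,p[2]-.045+.084,p[2]-.045+.1)
d=grab('wrist'); save(d,'w2'); d=grab('scene'); cv2.imwrite('pics/s2.png',cv2.resize(d['image'][120:320,150:450,::-1],None,fx=2,fy=2))
E
```

```text
time: 4.35
position: [0.6039, 0.1245, 0.2179]
tool_rot: [3.141, 0.001, -0.006]
ft_force: [0.9, -0.5, -0.7]
grip_width: 0.519
grip_force: 15.0
time: 4.85
position: [0.6399, 0.1948, 0.2188]
tool_rot: [3.14, -0.001, -0.004]
ft_force: [-0.9, -0.2, -1.0]
grip_width: 0.519
grip_force: 15.0
[0.63991526 0.19479469 0.21882036]
top few 0
top few 0
scene 122 fit [0.6394 0.1942] R 0.0254 circ [630.5 195.1] 33.6 z [0.2588 0.2637 0.2704]
```

View pics/w2.png

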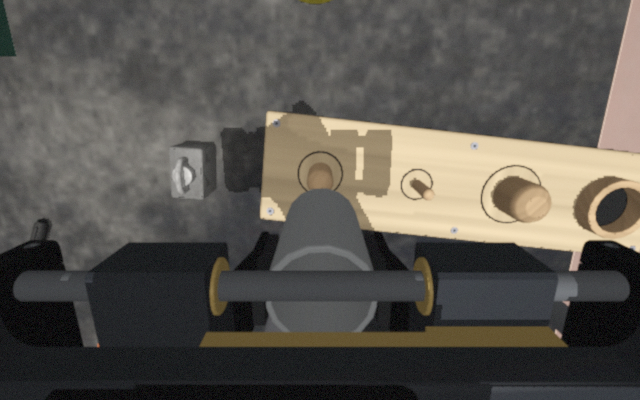

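```bash
python3 - <<'E'
from h import *
d=dict(np.load('wrist.npz'))
for n,c,r,lo,hi in(('mid',(.6406,.1965),.025,.04,.075),('thin',(.6284,.0872),.02,.057,.075),('thick',(.6161,-.0221),.03,.057,.075),('cup',(.6038,-.1315),.04,.036,.044)): print(n); rim('wrist',c,r,lo,hi,d)
P=pts(d); w=P[90:255,255:].reshape(-1,3); w=w[(w[:,2]>.013)&(w[:,2]<.023)]; print(cv2.minAreaRect(w[:,:2].astype(np.float32)*1000),w[:,2].mean())
E
```

```text
mid
wrist 518 fit [0.6425 0.1983] R 0.009 circ [639.9 198.5] 13.5 z [0.047  0.0631 0.0662]
thin
wrist 130 fit [0.6278 0.0898] R 0.0043 circ [627.4  89.5] 6.0 z [0.0585 0.064  0.066 ]
thick
wrist 1069 fit [ 0.616  -0.0181] R 0.0131 circ [615.2 -19.3] 19.7 z [0.0582 0.0633 0.0662]
cup
wrist 1080 fit [ 0.6031 -0.1275] R 0.0298 circ [ 601.9 -127.7] 35.0 z [0.0366 0.0391 0.0405]
((621.0123901367188, 34.43379211425781), (460.31597900390625, 124.08248901367188), 83.56880950927734) 0.01761460435884232
```

```bash
python3 -m jog '[[[0,-2,30,0,0,0,30],[0,-2,60,0,0,0,30],[0,-2,90,0,0,0,30],[0,-2,110,0,0,0,30],[0,-2,130,0,0,0,30],[0,-2,145,0,0,0,30],[0,-2,152,0,0,0,30],[0,-2,154,0,0,0,30],[0,-2,154,0,0,0,30]]]'
```

```text
time: 6.0
position: [0.6409, 0.1985, 0.0672]
tool_rot: [-3.141, -0.001, -0.001]
ft_force: [-0.3, -0.4, -1.8]
grip_width: 0.519
grip_force: 15.0
```

```bash
python3 -m jog '[[[0,1,2,0,0,0,30],[0,1,3,0,0,0,30],[0,1,3,0,0,0,30],[0,1,3,0,0,0,60],[0,1,3,0,0,0,87],[0,1,3,0,0,0,87],[0,1,3,0,0,0,87],[0,1,3,0,0,0,87],[0,1,3,0,0,0,87],[0,1,3,0,0,0,87]]]'; python3 -m jog '[[[0,0,0,0,0,0,87],[0,0,-50,0,0,0,87],[0,0,-100,0,0,0,87],[0,0,-150,0,0,0,87],[0,0,-155,0,0,0,87],[0,0,-155,0,0,0,87]]]'; python3 to.py '[.440,.247,.22]'
python3 -c "
from h import *
rim('wrist',(.6406,.1965),.04,.095,.12);rim('top',(.6406,.1965),.04,.095,.12)"
```

```text
time: 7.0
position: [0.6405, 0.1974, 0.0635]
tool_rot: [3.141, 0.001, -0.0]
ft_force: [-0.7, -0.1, 1.2]
grip_width: 0.982
grip_force: 0.0
time: 7.6
position: [0.6415, 0.1981, 0.2209]
tool_rot: [-3.141, -0.001, -0.007]
ft_force: [-0.6, 0.1, -0.5]
grip_width: 0.999
grip_force: 0.0
shift mm [-2.014e+02 -4.910e+01  1.000e-01] turn [-0.06 -0.24  0.04] at [0.6415 0.1981 0.2209] 7.6 [-0.6  0.1 -0.5] 0.999
wrist 878 fit [0.6409 0.2001] R 0.0216 circ [640.2 200.1] 23.4 z [0.0964 0.1077 0.1093]
top few 0
```

The 47 mm pipe is seated, with its rim at z 0.109. Next is the steel round.

```bash
python3 -m jog '[[[-45,-11,0,0,0,0,87],[-90,-22,0,0,0,0,87],[-135,-33,0,0,0,0,87],[-170,-42,0,0,0,0,87],[-201,-48,0,0,0,0,87],[-201,-48,0,0,0,0,87],[-201,-48,0,0,0,0,87]]]'; python3 to.py '[.440,.247,.040]'
python3 -c "
from h import *
rim('wrist',(.44,.247),.03,.074,.086)"
```

```text
time: 8.4
position: [0.4389, 0.2444, 0.2172]
tool_rot: [3.14, 0.001, -0.002]
ft_force: [0.2, -0.8, 0.2]
grip_width: 0.997
grip_force: 0.0
shift mm [  1.3  -2.9 177.2] turn [0.1  0.06 0.04] at [0.4389 0.2444 0.2172] 8.4 [ 0.2 -0.8  0.2] 0.997
wrist 1129 fit [0.4404 0.25  ] R 0.0127 circ [439.8 250.1] 18.1 z [0.0776 0.0794 0.0807]
```

```bash
python3 -m jog '[[[0,-1,45,0,0,0,87],[0,-1,90,0,0,0,87],[0,-1,130,0,0,0,87],[0,-1,160,0,0,0,87],[0,-1,180,0,0,0,87],[0,-1,180,0,0,0,60],[0,-1,180,0,0,0,45],[0,-1,180,0,0,0,20],[0,-1,180,0,0,0,20],[0,-1,180,0,0,0,20]]]' 30; python3 -m jog '[[[0,0,0,0,0,0,20],[0,0,0,0,0,0,20],[0,0,0,0,0,0,20],[0,0,0,0,0,0,20],[0,0,0,0,0,0,20],[0,0,0,0,0,0,20]]]' 30; python3 to.py '[.6035,-.1305,.22]'
```

```text
time: 9.45
position: [0.4403, 0.2465, 0.0395]
tool_rot: [-3.141, -0.0, -0.003]
ft_force: [-0.8, -0.3, -0.7]
grip_width: 0.627
grip_force: 0.0
time: 10.05
position: [0.4397, 0.2467, 0.0388]
tool_rot: [-3.141, -0.001, -0.001]
ft_force: [0.1, 2.3, 2.9]
grip_width: 0.402
grip_force: 29.9
shift mm [ 163.6  377.2 -181.2] turn [-0.02 -0.04  0.04] at [0.4397 0.2467 0.0388] 10.05 [0.1 2.3 2.9] 0.402
```

```bash
python3 -m jog '[[[0,0,-40,0,0,0,20],[0,0,-80,0,0,0,20],[0,0,-120,0,0,0,20],[0,0,-150,0,0,0,20],[0,0,-181,0,0,0,20],[16,37,-181,0,0,0,20],[32,74,-181,0,0,0,20],[48,111,-181,0,0,0,20],[64,148,-181,0,0,0,20],[80,185,-181,0,0,0,20]]]'; python3 -m jog '[[[16,37,0,0,0,0,20],[32,74,0,0,0,0,20],[48,111,0,0,0,0,20],[64,148,0,0,0,0,20],[80,185,0,0,0,0,20],[83,191,0,0,0,0,20],[83,191,0,0,0,0,20],[83,191,0,0,0,0,20],[83,191,0,0,0,0,20]]]'; python3 to.py '[.6035,-.1305,.0575]'; python3 -c "
from h import *
d=grab('wrist');save(d,'w3')
p=ctrl.get_state()['position'];rim('wrist',p[:2],.03,p[2]+.03,p[2]+.05,d)
rim('wrist',(.6038,-.1315),.04,.036,.044,d)"
```

```text
time: 11.05
position: [0.5185, 0.0592, 0.2176]
tool_rot: [3.141, 0.001, -0.006]
ft_force: [0.3, 0.4, -4.5]
grip_width: 0.401
grip_force: 29.9
time: 11.95
position: [0.6021, -0.1273, 0.219]
tool_rot: [-3.141, -0.006, 0.002]
ft_force: [-0.2, 0.6, -5.8]
grip_width: 0.405
grip_force: 29.9
shift mm [  1.6   3.4 161.5] turn [-0.06  0.08  0.2 ] at [ 0.6021 -0.1273  0.219 ] 11.95 [-0.2  0.6 -5.8] 0.405
wrist 4354 fit [ 0.6043 -0.1261] R 0.0174 circ [ 605.5 -127.4] 28.9 z [0.2514 0.2593 0.2678]
wrist 1158 fit [ 0.6031 -0.1296] R 0.0297 circ [ 602.6 -129.7] 33.7 z [0.0377 0.0394 0.0407]
```

View pics/w3.png

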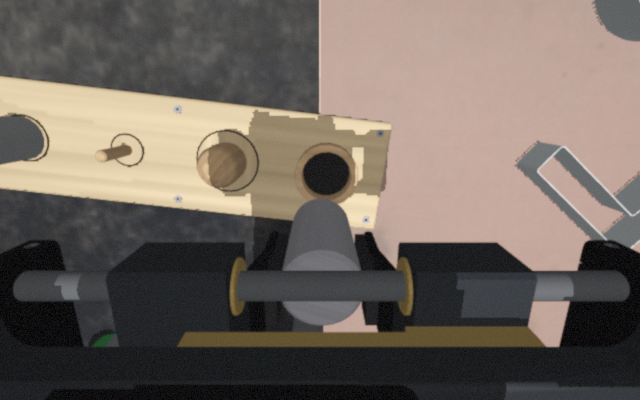

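The steel round is held and the cup is just ahead at (327,174). Lowering into it.

```bash
python3 -m jog '[[[1,2,40,0,0,0,20],[1,3,80,0,0,0,20],[1,3,110,0,0,0,20],[1,3,130,0,0,0,20],[1,3,145,0,0,0,20],[1,3,155,0,0,0,20],[1,3,158,0,0,0,20],[1,3,158,0,0,0,20]]]'; python3 to.py '[.6035,-.131,.0575]'
```

```text
time: 12.8
position: [0.6041, -0.1325, 0.062]
tool_rot: [3.141, 0.001, 0.001]
ft_force: [0.2, 0.7, -5.9]
grip_width: 0.407
grip_force: 29.9
shift mm [-0.6 -1.5  4.5] turn [ 0.01 -0.04  0.05] at [ 0.6041 -0.1325  0.062 ] 12.8 [ 0.2  0.7 -5.9] 0.407
```

```bash
python3 -m jog '[[[0,-1,3,0,0,0,20],[0,-1,4,0,0,0,20],[0,-1,4,0,0,0,20],[0,-1,4,0,0,0,50],[0,-1,4,0,0,0,87],[0,-1,4,0,0,0,87],[0,-1,4,0,0,0,87],[0,-1,4,0,0,0,87],[0,-1,4,0,0,0,87],[0,-1,4,0,0,0,87]]]'; python3 -m jog '[[[0,0,0,0,0,0,87],[0,0,0,0,0,0,87],[0,0,-50,0,0,0,87],[0,0,-100,0,0,0,87],[0,0,-150,0,0,0,87],[0,0,-165,0,0,0,87],[0,0,-165,0,0,0,87]]]'; python3 to.py '[.4255,.062,.225]'
python3 -c "
from h import *
d=grab('wrist');rim('wrist',(.6038,-.1305),.028,.085,.11,d);rim('wrist',(.6038,-.1315),.04,.036,.044,d)"
```

```text
time: 13.8
position: [0.6037, -0.1316, 0.0576]
tool_rot: [3.141, 0.001, 0.0]
ft_force: [-0.3, 0.1, -0.1]
grip_width: 0.948
grip_force: 0.0
time: 14.5
position: [0.6056, -0.1317, 0.2261]
tool_rot: [3.14, 0.001, 0.01]
ft_force: [0.4, -0.0, -0.4]
grip_width: 1.001
grip_force: 0.0
shift mm [-179.9 -193.8   -0.4] turn [ 0.1  -0.36  0.03] at [ 0.6056 -0.1317  0.2261] 14.5 [ 0.4 -0.  -0.4] 1.001
wrist 1243 fit [ 0.6049 -0.129 ] R 0.0129 circ [ 604. -129.] 18.1 z [0.0937 0.0974 0.0987]
wrist 1025 fit [ 0.6023 -0.1295] R 0.0298 circ [ 602.6 -129.4] 33.8 z [0.0377 0.0394 0.0407]
```

The steel round is seated, with its top at z 0.098 and about 1.5 mm off centre. Next is the 65 mm pipe.

```bash
python3 -m jog '[[[-30,-32,0,0,0,0,87],[-60,-64,0,0,0,0,87],[-90,-97,0,0,0,0,87],[-120,-129,0,0,0,0,87],[-150,-161,0,0,0,0,87],[-178,-193,0,0,0,0,87],[-178,-193,0,0,0,0,87],[-178,-193,0,0,0,0,87],[-178,-193,0,0,0,0,87]]]'; python3 to.py '[.4255,.0625,.1]'
python3 -c "
from h import *
rim('wrist',(.4255,.062),.045,.134,.15)"
```

```text
time: 15.45
position: [0.4254, 0.0601, 0.2213]
tool_rot: [-3.142, 0.001, 0.003]
ft_force: [0.3, -1.1, -1.0]
grip_width: 1.002
grip_force: 0.0
shift mm [  0.4  -2.4 121.3] turn [-0.    0.12 -0.05] at [0.4254 0.0601 0.2213] 15.45 [ 0.3 -1.1 -1. ] 1.002
wrist 1461 fit [0.4253 0.0647] R 0.0301 circ [424.5  64.8] 32.7 z [0.1352 0.1392 0.1405]
```

```bash
python3 -m jog '[[[0,-2,20,0,0,0,87],[0,-2,50,0,0,0,87],[0,-2,80,0,0,0,87],[0,-2,105,0,0,0,87],[0,-2,122,0,0,0,87],[0,-2,122,0,0,0,87],[0,-2,122,0,0,0,50],[0,-2,122,0,0,0,50],[0,-2,122,0,0,0,50],[0,-2,122,0,0,0,50]]]' 15; python3 -m jog '[[[0,0,0,0,0,0,50],[0,0,0,0,0,0,50],[0,0,0,0,0,0,50],[0,0,0,0,0,0,50]]]'; python3 to.py '[.616,-.021,.22]'
```

```text
time: 16.5
position: [0.4263, 0.063, 0.1014]
tool_rot: [3.141, 0.001, 0.003]
ft_force: [-0.6, -1.7, 3.1]
grip_width: 0.735
grip_force: 15.0
time: 16.9
position: [0.4264, 0.063, 0.1013]
tool_rot: [3.141, 0.001, 0.003]
ft_force: [0.5, -1.2, 5.7]
grip_width: 0.732
grip_force: 15.0
shift mm [ 189.8   84.2 -118.3] turn [ 0.04 -0.09  0.03] at [0.4264 0.063  0.1013] 16.9 [ 0.5 -1.2  5.7] 0.732
```

```bash
python3 -m jog '[[[0,0,-30,0,0,0,50],[0,0,-60,0,0,0,50],[0,0,-95,0,0,0,50],[0,0,-122,0,0,0,50],[30,13,-122,0,0,0,50],[65,29,-122,0,0,0,50],[100,44,-122,0,0,0,50],[135,60,-122,0,0,0,50],[165,73,-122,0,0,0,50],[190,84,-122,0,0,0,50]]]'; python3 -m jog '[[[0,0,0,0,0,0,50],[0,0,0,0,0,0,50],[0,0,0,0,0,0,50]]]'; python3 to.py '[.616,-.021,.119]'; python3 -c "
from h import *
d=grab('wrist');save(d,'w4')
rim('wrist',(.616,-.021),.04,.057,.075,d); s=grab('scene'); p=ctrl.get_state()['position'];rim('scene',p[:2],.045,p[2]+.033,p[2]+.05,s)"
```

```text
time: 17.9
position: [0.6164, -0.0216, 0.2207]
tool_rot: [-3.141, 0.0, 0.004]
ft_force: [-0.2, -0.5, -1.2]
grip_width: 0.734
grip_force: 15.0
time: 18.2
position: [0.6146, -0.0195, 0.222]
tool_rot: [-3.141, -0.003, 0.003]
ft_force: [0.6, 1.1, -1.2]
grip_width: 0.737
grip_force: 15.0
shift mm [  1.6   1.6 103. ] turn [-0.03  0.1   0.11] at [ 0.6146 -0.0195  0.222 ] 18.2 [ 0.6  1.1 -1.2] 0.737
wrist 9 fit [ 0.6272 -0.0206] R 0.0079 circ [633.  -20.5] 6.5 z [0.0573 0.0578 0.0593]
scene 144 fit [ 0.6148 -0.0185] R 0.0349 circ [608.8 -18.1] 43.2 z [0.2563 0.2606 0.2707]
```

View pics/w4.png

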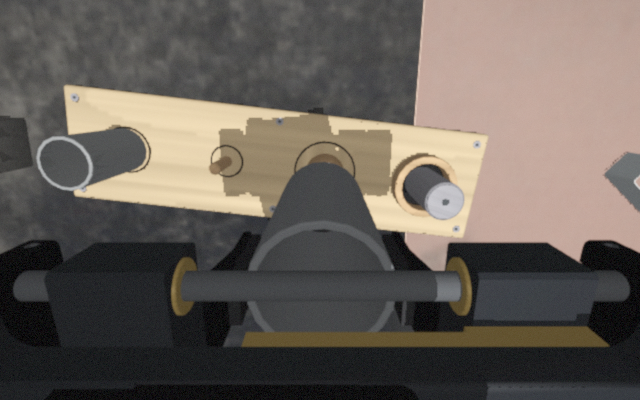

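The 47 mm pipe (at 70,165) and the steel round (at 440,200) both stand at their stations. The 65 mm pipe is held in line with the thick peg (circle at 325,170). Lowering.

```bash
python3 -m jog '[[[1,1,30,0,0,0,50],[1,1,55,0,0,0,50],[1,1,75,0,0,0,50],[1,1,90,0,0,0,50],[1,1,98,0,0,0,50],[1,1,101,0,0,0,50],[1,1,101,0,0,0,50]]]'; python3 to.py '[.616,-.021,.119]'
```

```text
time: 19.0
position: [0.6169, -0.0215, 0.122]
tool_rot: [3.141, 0.001, 0.001]
ft_force: [-0.7, -0.3, -1.9]
grip_width: 0.735
grip_force: 15.0
shift mm [-0.9 -0.5  3. ] turn [ 0.01 -0.04  0.04] at [ 0.6169 -0.0215  0.122 ] 19.0 [-0.7 -0.3 -1.9] 0.735
```

```bash
python3 -m jog '[[[-1,0,2,0,0,0,50],[-1,0,3,0,0,0,50],[-1,0,3,0,0,0,50],[-1,0,3,0,0,0,87],[-1,0,3,0,0,0,87],[-1,0,3,0,0,0,87],[-1,0,3,0,0,0,87],[-1,0,3,0,0,0,87],[-1,0,3,0,0,0,87]]]'; python3 -m jog '[[[0,0,0,0,0,0,87],[0,0,-30,0,0,0,87],[0,0,-65,0,0,0,87],[0,0,-110,0,0,0,87],[0,0,-130,0,0,0,87],[0,0,-130,0,0,0,87]]]'; python3 to.py '[.452,-.113,.25]'
python3 -c "
from h import *
d=grab('wrist');rim('wrist',(.616,-.021),.045,.152,.18,d)"
```

```text
time: 19.9
position: [0.6156, -0.0216, 0.1185]
tool_rot: [3.142, 0.001, -0.0]
ft_force: [1.3, -0.2, 0.4]
grip_width: 0.999
grip_force: 0.0
time: 20.5
position: [0.6177, -0.0212, 0.2529]
tool_rot: [3.141, 0.001, 0.011]
ft_force: [0.1, -0.5, 0.2]
grip_width: 1.002
grip_force: 0.0
shift mm [-165.8   91.7    1.7] turn [ 0.04 -0.42  0.04] at [ 0.6177 -0.0212  0.2529] 20.5 [ 0.1 -0.5  0.2] 1.002
wrist 1305 fit [ 0.6146 -0.0197] R 0.0301 circ [614.  -19.8] 32.6 z [0.1533 0.1572 0.1585]
```

The 65 mm pipe is seated, with its rim at z 0.158. Last is the slender pipe.

```bash
python3 -m jog '[[[-41,23,0,0,0,0,87],[-82,46,0,0,0,0,87],[-123,69,0,0,0,0,87],[-164,91,0,0,0,0,87],[-164,91,0,0,0,0,87],[-164,91,0,0,0,0,87],[-164,91,0,0,0,0,87]]]'; python3 to.py '[.452,-.113,.109]'
python3 -c "
from h import *
rim('wrist',(.452,-.113),.03,.144,.16)"
```

```text
time: 21.25
position: [0.4521, -0.1119, 0.2479]
tool_rot: [-3.141, -0.003, 0.001]
ft_force: [-0.2, -0.1, 0.2]
grip_width: 1.0
grip_force: 0.0
shift mm [ -0.    1.2 138.9] turn [-0.04  0.03  0.11] at [ 0.4521 -0.1119  0.2479] 21.25 [-0.2 -0.1  0.2] 1.0
wrist 471 fit [ 0.4523 -0.111 ] R 0.0142 circ [ 451.8 -111.2] 16.1 z [0.1452 0.1491 0.1504]
```

```bash
python3 -m jog '[[[0,1,30,0,0,0,87],[0,1,65,0,0,0,87],[0,1,100,0,0,0,87],[0,1,125,0,0,0,87],[0,1,140,0,0,0,60],[0,1,140,0,0,0,40],[0,1,140,0,0,0,15],[0,1,140,0,0,0,15],[0,1,140,0,0,0,15],[0,1,140,0,0,0,15]]]' 15; python3 -m jog '[[[0,0,0,0,0,0,15],[0,0,0,0,0,0,15],[0,0,0,0,0,0,15],[0,0,0,0,0,0,15],[0,0,0,0,0,0,15],[0,0,0,0,0,0,15],[0,0,0,0,0,0,15],[0,0,0,0,0,0,15]]]'; python3 to.py '[.6280,.0885,.32]'
```

```text
time: 22.3
position: [0.4523, -0.1139, 0.1094]
tool_rot: [3.141, 0.001, 0.002]
ft_force: [-0.0, -0.1, -0.1]
grip_width: 0.538
grip_force: 0.0
time: 23.1
position: [0.4519, -0.1138, 0.1087]
tool_rot: [3.141, 0.001, 0.0]
ft_force: [-0.8, 0.6, 3.0]
grip_width: 0.342
grip_force: 15.0
shift mm [ 176.3 -202.1 -211.3] turn [ 0.02 -0.02  0.04] at [ 0.4519 -0.1138  0.1087] 23.1 [-0.8  0.6  3. ] 0.342
```

```bash
python3 -m jog '[[[0,0,-40,0,0,0,15],[0,0,-80,0,0,0,15],[0,0,-120,0,0,0,15],[0,0,-160,0,0,0,15],[0,0,-190,0,0,0,15],[0,0,-190,0,0,0,15],[22,-25,-190,0,0,0,15],[47,-54,-190,0,0,0,15],[72,-83,-190,0,0,0,15],[97,-112,-190,0,0,0,15]]]'; python3 -m jog '[[[25,-29,0,0,0,0,15],[50,-58,0,0,0,0,15],[70,-80,0,0,0,0,15],[79,-90,0,0,0,0,15],[79,-90,0,0,0,0,15],[79,-90,0,0,0,0,15],[79,-90,0,0,0,0,15]]]'; python3 to.py '[.6280,.0880,.1267]'; python3 -c "
from h import *
d=grab('wrist');save(d,'w5')
rim('wrist',(.628,.088),.02,.055,.075,d)"
```

```text
time: 24.1
position: [0.5487, -0.0007, 0.2967]
tool_rot: [-3.142, -0.0, 0.004]
ft_force: [0.1, -0.6, -2.1]
grip_width: 0.34
grip_force: 15.0
time: 24.8
position: [0.6271, 0.0865, 0.2984]
tool_rot: [3.14, -0.002, -0.001]
ft_force: [0.4, 0.0, -1.4]
grip_width: 0.344
grip_force: 15.0
shift mm [  1.   -1.8 171.7] turn [ 0.1   0.02 -0.09] at [0.6271 0.0865 0.2984] 24.8 [ 0.4  0.  -1.4] 0.344
wrist 86 fit [0.6275 0.089 ] R 0.0044 circ [627.   88.9] 6.1 z [0.0578 0.0642 0.0663]
```

View pics/w5.png

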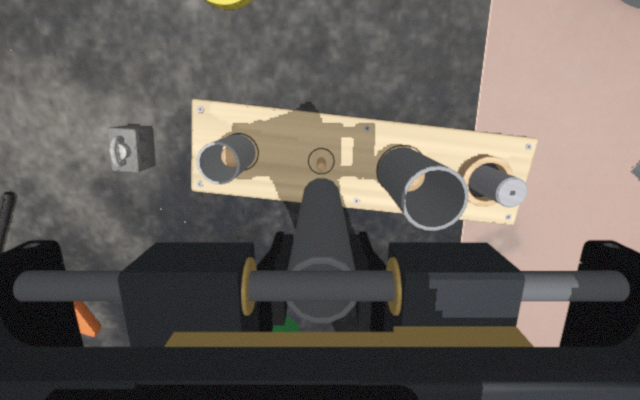

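The other three are standing at their stations. The thin peg (322,160) lies straight ahead of the held pipe.

```bash
python3 -m jog '[[[0,-1,40,0,0,0,15],[0,-1,80,0,0,0,15],[0,-1,110,0,0,0,15],[0,-1,125,0,0,0,15],[0,-1,140,0,0,0,15],[0,-1,155,0,0,0,15],[0,-1,165,0,0,0,15],[0,-1,169,0,0,0,15],[0,-1,169,0,0,0,15]]]'; python3 to.py '[.6280,.0880,.1267]'
```

```text
time: 25.75
position: [0.6276, 0.0895, 0.1294]
tool_rot: [3.142, 0.001, -0.0]
ft_force: [0.4, 1.0, -1.4]
grip_width: 0.34
grip_force: 15.0
shift mm [0.4 1.5 2.7] turn [0.   0.01 0.04] at [0.6276 0.0895 0.1294] 25.75 [ 0.4  1.  -1.4] 0.34
```

```bash
python3 -m jog '[[[0,1,2,0,0,0,15],[0,1,3,0,0,0,15],[0,1,3,0,0,0,15],[0,1,3,0,0,0,50],[0,1,3,0,0,0,75],[0,1,3,0,0,0,75],[0,1,3,0,0,0,75],[0,1,3,0,0,0,75],[0,1,3,0,0,0,75]]]'; python3 -m jog '[[[0,0,0,0,0,0,75],[0,0,-30,0,0,0,75],[0,0,-65,0,0,0,75],[0,0,-110,0,0,0,75],[0,0,-150,0,0,0,75],[0,0,-170,0,0,0,75],[0,0,-170,0,0,0,75],[0,0,-170,0,0,0,75]]]'; python3 -m jog '[[[-30,0,0,0,0,0,75],[-60,0,0,0,0,0,75],[-80,0,0,0,0,0,75],[-80,0,0,0,0,0,75],[-80,0,0,0,0,0,75]]]'
python3 -c "
from h import *
d=grab('wrist');save(d,'w6')
rim('wrist',(.6284,.088),.03,.162,.18,d);rim('wrist',(.616,-.021),.045,.152,.17,d);rim('wrist',(.6406,.1975),.04,.102,.12,d);rim('wrist',(.6038,-.1305),.025,.09,.11,d);rim('wrist',(.6038,-.1315),.04,.036,.044,d)
t=grab('top')
rim('top',(.6457,.3336),.04,.03,.09,t);rim('top',(.594,-.444),.1,.03,.05,t)
P=pts(d);w=P[80:240,150:560].reshape(-1,3);w=w[(w[:,2]>.013)&(w[:,2]<.023)];print(cv2.minAreaRect(w[:,:2].astype(np.float32)*1000))"
```

```text
time: 26.65
position: [0.6276, 0.0884, 0.1265]
tool_rot: [3.141, 0.001, 0.0]
ft_force: [-1.1, -1.0, 0.0]
grip_width: 0.796
grip_force: 0.0
time: 27.45
position: [0.6275, 0.0884, 0.2962]
tool_rot: [3.141, 0.001, -0.0]
ft_force: [0.3, -0.3, 0.1]
grip_width: 0.861
grip_force: 0.0
time: 27.95
position: [0.5474, 0.0877, 0.2955]
tool_rot: [3.141, -0.0, -0.002]
ft_force: [0.3, 0.3, -0.1]
grip_width: 0.861
grip_force: 0.0
wrist 411 fit [0.6275 0.0911] R 0.0142 circ [627.5  91.1] 15.8 z [0.1655 0.1673 0.1686]
wrist 1253 fit [ 0.614  -0.0188] R 0.0302 circ [614.1 -19.4] 32.7 z [0.1531 0.1571 0.1585]
wrist 583 fit [0.6398 0.1995] R 0.0217 circ [639.9 199.9] 23.5 z [0.1032 0.1081 0.1096]
wrist 989 fit [ 0.6041 -0.1271] R 0.013 circ [ 604.4 -128.3] 18.6 z [0.0929 0.0972 0.0986]
wrist 688 fit [ 0.6024 -0.1306] R 0.029 circ [ 602.4 -128.7] 34.0 z [0.0374 0.0393 0.0414]
top 171 fit [0.646  0.3351] R 0.0193 circ [646.9 334.8] 30.7 z [0.0372 0.048  0.0674]
top 138 fit [ 0.6022 -0.4478] R 0.065 circ [ 605.5 -444.6] 91.5 z [0.031  0.0374 0.0437]
((617.50390625, 34.375), (458.5886535644531, 117.65919494628906), 83.5877914428711)
```

View pics/w6.png

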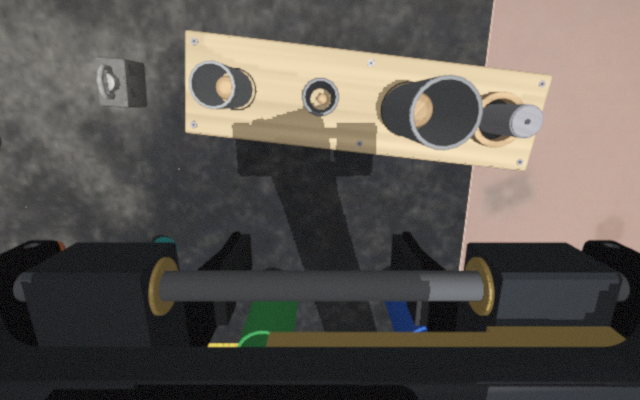

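All four formers stand seated at their stations, with pipes over their pegs at (225,85), (320,97) and (430,110) and the steel round in the cup at (520,120). Heights are right, axes are within about 3 mm, and the weight and the L have not moved.

```bash
python3 -c "
from bench import ctrl
print(ctrl.close_job())"
```

```text
the job is handed in; nothing more can be done
None
```

The job is handed in: all three pipes are over their own pegs and the steel round is in the cup, all seated to full depth and within about 3 mm of centre by camera, in about 28 s of the 104 s, with the letter L and iron weight left where they were; the hand-in call returned no verdict.

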